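# Open the push-and-turn descaler jar and lay its cap on the trivet

## Robot

A 6-joint arm with a two-finger parallel gripper is mounted at the origin on the work surface. World frame = base frame: x ahead of the robot, y to its left, z up, the work surface at z = 0. Lengths are in m, angles in rad, forces in N, time in s.
With the tool pointing down it reaches from about 0.325 to 0.875 m from the base axis. Payload 4.4 kg.
Tool frame: the origin (TCP) lies at the very end of the fingers, on their centre line; the grasp point (between the pads) lies 19 mm behind it; z points along the fingers, y is the direction in which the jaws open and shut (so a half turn about z gives the same grasp; the last joint's range is limited). The gripper opens to 85 mm and grips with 20 to 120 N. Pads are 22 mm wide; open, the fingers measure 114 mm over their backs; the gripper's body (76 mm by 85 mm) begins 54 mm behind the grasp point. The pads swing forward as they close: fully open they stand 13 mm farther back than shut.
Start: joints at [-1.387, 0.207, 1.542, -0, 1.393, -0.15], TCP at [0.188, -0.543, 0.231] pointing down, gripper open.
Joint ranges: [-2.73, 2.73], [-0.86, 2.22], [0.23, 2.46], [-1.11, 4.25], [0.08, 2.63], [-2.82, 2.82]. Speed limits (rad/s): [2.79, 2.79, 3.14, 3.14, 3.14, 3.14].

## Interface

Orientations are given as a rotation vector (axis times angle).
In Python, from plant import readout, get_image, ticket gives the robot as it stands. The module is installed in compiled form; this text tells all that it offers.
- The arm moves only by the tool send_rows, never from a script. Its argument "series" is a list of rows, each an object of numbers: "dx", "dy", "dz": the shift along the tool's x, y, z in cm; "spin": the turn about the tool's z in rad; "grip": the closure in counts, from 0 (fully open) to 255 (shut). In form: [{"dx": .., "dy": .., "dz": .., "spin": .., "grip": ..}, ...]. A call has 1 to 8 rows; each row is the pose to reach, as a shift and turn from the pose commanded when the call began, along the tool's axes at that moment; what a row does not reach only later rows make up. A row lasts 1/8 s, in which the tool goes at most 62.5 mm and 10.7 degrees, less where a joint would pass 70% of its speed; a pose out of reach is approached as far as the arm can. A call with a gripper value outside its range is refused whole. The fingers move at their own pace and stop on an object; "squeeze" is the grip in N (left out, the last holds). Time passes only in rows, so rows that repeat a pose let the fingers close. It gives the time, the measured TCP pose, the force and the opening at its end, in the units of the state.
- readout.sense(): the state, without advancing time (a new reading comes with each control period).
- get_image(name): name is "scene" or "top" or "wrist"; returns a dict with "img" (400x640x3 uint8, red, green, blue), "depth" (400x640 float32, m along the optical axis (not along the pixel's ray), 0 where there is no reading), "K" (3x3 intrinsics, pixels), "R" (3x3) and "t" (3): a world point X has camera coordinates R X + t. Camera axes: x right, y down, z forward; pixel columns grow to the right and rows downward; lengths in m; the calibration is good to about 2 mm. A picture is of the moment at which its call begins.
- ticket.close_job(): hands the job in, once; it reports no verdict.
The state is a dict: "time": time; "joint_pos": joint angles; "qvel": joint speeds; "joint_efforts": joint torques, N m; "tcp_pos": TCP position; "tcp_rot": TCP orientation; "force": force on the tool from outside, world axes, zero at the start; "moment": the same for the moment, N m; "gripper_width": finger opening in m.
Only numpy, scipy, OpenCV 4.12 (cv2) and the standard library are available. Lean on these libraries where they do the work, as an engineer would, in place of code of your own. Each camera call takes 0.05 s, during which the arm holds its last target.

## Task

Open the white jar of kettle descaler: press its blue childproof cap down against the spring, firmly but not so hard that the jar cracks, turn it anticlockwise while it is held down until it comes free (turn the cap, not the jar), lift it straight off, and set it (do not drop it) open side down in the middle of the wooden trivet, because the acid on it must not touch the marble. The jar must stay upright on the counter where it is, and everything else is to be left alone.

Things in the scene. Friction and masses are not known exactly. Their poses are not given: they have to be found in the camera images.
- descaler_jar: Loose white plastic jar, 84 mm across up to 72 mm high, then a cone up to the shoulder; 0.4 to 0.8 kg. Origin: centre of its underside, z up. Only friction on the counter keeps it from turning: it holds still while the cap is pressed down well, but turns along with a cap that is still locked or is at its end stop. It cracks if pushed onto the counter with over 35 N, its weight of 4 to 8 N included.
- jar_shoulder (a point): Centre of the jar's flat shoulder, 60 mm across, 105 mm above the jar's underside, where the cap's lower edge lands when fully pressed. A neck 40 mm across rises 24 mm from it inside the cap; three ledges on the neck hold the cap's three lugs in pockets closed off by locking teeth, so an unpressed cap neither turns nor lifts (the jar comes along).
- jar_mark (a point): Blue lock mark on the jar's cone, on the jar's +x side, 35 mm from its axis and 95.5 mm above its underside; the white pointer on the cap stands over it while locked (it lies at the cap's +x).
- jar_cap: Ribbed round blue cap, 58 mm across, 32 mm high, 50 g; origin at its centre, half-way up; z up. Starts locked on the jar, centre 124.6 mm above the jar's underside, its lower edge 3.6 mm above the shoulder. A spring in it pushes it up: 8 N locked, plus 3 N per mm; pressed 3 mm (17 N) it clears the teeth; at 3.6 mm (19 N) it bottoms and force rises steeply. Any grip yaw will do.
- cap_top (a point): Centre of the cap's top face, 16 mm above the cap's origin. Kept pressed, the cap turns anticlockwise seen from above (not clockwise); turned 0.77 to 1.5 rad (best 1.15) it is free to lift off, at 1.55 rad is an end stop. Let up earlier, it catches on the teeth. Grip its sides near the top: fingertips stay above the shoulder, also when pressed.
- trivet_top (a point): Centre of the top face of the loose wooden trivet, a square grid of slats 170 x 170 mm, 18 mm high (this point is 18 mm over the counter), slats along its x axis, 22 mm wide with 8 mm gaps. 0.35 kg.
- butter_keeper: White ceramic butter keeper with lid and blue knob, 105 x 180 mm, 85 mm high, origin at the centre of its underside. Leave alone.
- fork_a: Stainless steel fork, 190 mm long, 24 mm wide, 4 mm thick, lying along its x axis; origin near its middle, on the counter. Leave alone.
- fork_b: The second, equal fork. Leave alone.
- red_canister: Red plastic canister closed with a white snap latch, 106 mm across, 151 mm high, origin at the centre of its underside. Leave alone.
- table: The marble counter, top face at height 0. The electric arepa toaster, 250 x 300 mm, 123 mm high, stands fixed on it at the far left (+y), more than 30 mm clear of the jar and the trivet.
There are look-alikes about, which are no part of the job. There is more than one size of the part that bears trivet_top; the job needs the largest. Of the things like the jar_cap, leave any that is pink; of the rest the smaller one is meant.

How it is judged:
On the way, in this order (a step that is already met when the one before it is completed fails the run):
1. the cap has been pressed and turned anticlockwise past its locking teeth, still sitting on the upright jar (angle between the x axis of jar_cap and the x axis of descaler_jar, either way round above 0.7 rad and z of jar_cap in the frame of descaler_jar below 0.131 m and horizontal distance between jar_cap and descaler_jar below 0.008 m and angle between descaler_jar's own z axis and vertical below 0.15 rad), for 0.1 s.
2. the cap has been lifted clear of the jar's neck (z of jar_cap in the frame of descaler_jar above 0.15 m and height (world z) of descaler_jar below 0.006 m and angle between descaler_jar's own z axis and vertical below 0.15 rad), for 0.1 s.
At the end, for the whole second after the job is handed in: The cap rests upright (open side down, within 0.1 rad) on the trivet, its centre within 50 mm of the trivet's centre; the jar stands upright and at rest on the counter within 25 mm of where it was; the trivet is within 40 mm of where it was (horizontal distance between jar_cap and trivet_top below 0.05 m and z of jar_cap in the frame of trivet_top between 0.012 and 0.019 m and angle between jar_cap's own z axis and vertical below 0.1 rad and linear speed of descaler_jar below 0.02 m/s and angle between descaler_jar's own z axis and vertical below 0.05 rad and height (world z) of descaler_jar below 0.004 m and distance of descaler_jar from where it was at the start of the episode below 0.025 m and distance of trivet_top from where it was at the start of the episode below 0.04 m); the robot touches nothing.
It fails at once if the jar is pushed onto the counter with more than 35 N (contact force between descaler_jar and table above 35 N).
It fails at once if the jar is lifted, tipped, shoved or twisted round with the cap (its lock mark moves by more than 25 mm) (height (world z) of descaler_jar above 0.012 m or angle between descaler_jar's own z axis and vertical above 0.25 rad or distance of jar_mark from where it was at the start of the episode above 0.025 m).
It fails at once if the cap touches the marble (contact force between jar_cap and table above 0.5 N).
It fails at once if the cap is let fall (faster than 0.7 m/s while not held) (linear speed of jar_cap above 0.7 m/s and contact force between jar_cap and the fingers below 0.1 N).
It fails at once if a bystander is shifted by more than 20 mm (distance of any of butter_keeper, red_canister, fork_a, fork_b from where it was at the start of the episode above 0.02 m).
It also fails if it takes over 72 s, if anything falls off the work surface, if the arm or the gripper's body presses on something with over 40 N, if the wrist force passes 120 N, or if a joint passes its speed limit or range.

## Working session

There is one attempt and no reset: what is moved stays moved. The work goes in short steps, Python scripts to look and compute and a tool call to move; the robot and the scene stay as the last step left them, time stands still between calls to the robot, and variables do not carry over. Pictures are saved under pics/ and viewed, and the job is handed in when it is done.

Besides the shell and the picture viewer there is one more tool, called after "Emit:" as name(argument=value, ...), one argument or row to a line, values as JSON. send_rows: Moves the arm, as the interface text tells. Its arguments: {"type":"object","properties":{"series":{"type":"array"},"squeeze":{"type":"number"}},"required":["series"]}

```bash
mkdir -p pics
python3 - <<'E'
from plant import readout, get_image
import cv2,numpy as np
s=readout.sense()
for k,v in s.items(): print(k,np.round(v,3))
for n in ["scene","top","wrist"]:
    d=get_image(n); cv2.imwrite(f"pics/{n}0.png",d["img"][:,:,::-1]); np.savez(f"{n}0.npz",**d)
    print(n,d["K"].round(1).tolist(),(-d["R"].T@d["t"]).round(3))
E
```

```text
time 0.0
joint_pos [-1.388  0.207  1.543  0.     1.393 -0.151]
qvel [ 0.     0.001  0.001 -0.    -0.     0.   ]
joint_efforts [ 2.0000e-03 -3.8303e+01 -2.9159e+01 -0.0000e+00  1.1000e-02 -0.0000e+00]
tcp_pos [ 0.188 -0.543  0.23 ]
tcp_rot [-3.096 -0.521  0.   ]
force [0.135 0.391 0.456]
moment [-0.029 -0.025 -0.014]
gripper_width 0.085
scene [[461.6, 0.0, 319.9], [0.0, 461.6, 196.6], [0.0, 0.0, 1.0]] [ 1.375 -0.753  0.777]
top [[488.2, 0.0, 321.4], [0.0, 488.2, 203.8], [0.0, 0.0, 1.0]] [ 0.406 -0.101  1.343]
wrist [[331.9, 0.0, 317.3], [0.0, 331.9, 199.9], [0.0, 0.0, 1.0]] [ 0.257 -0.519  0.372]
```

View pics/scene0.png

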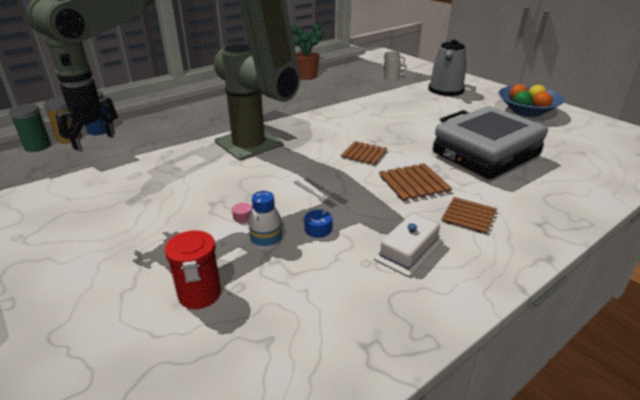

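View pics/top0.png

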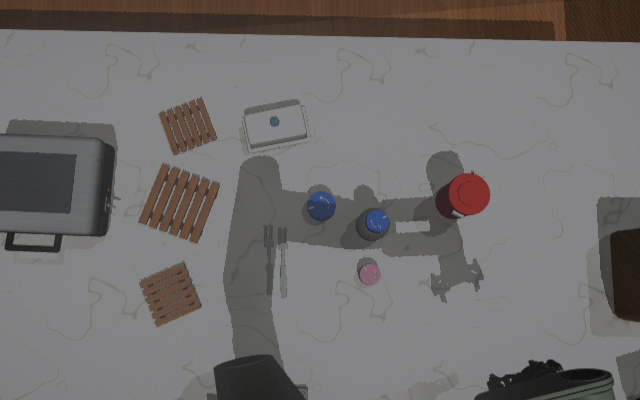

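View pics/wrist0.png

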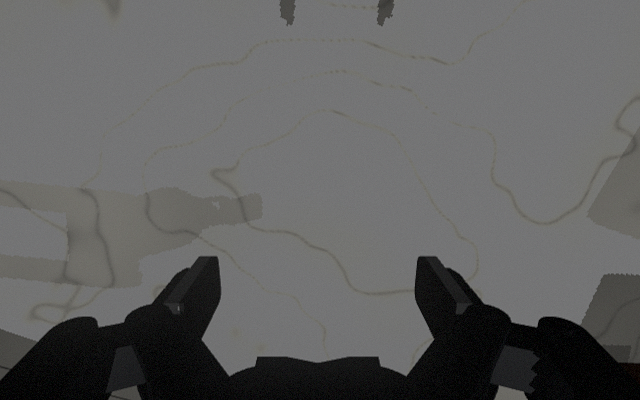

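The top view shows the capped jar at about (376,222), a larger loose blue cap at (320,206) and a pink one at (369,273). The largest of the three trivets is at (179,203), and the forks are around (275,260). Next I measure these.

```bash
cat > h.py <<'E'
import numpy as np,cv2
def load(n): return dict(np.load(n))
def pts(d,mask):
    v,u=np.nonzero(mask&(d["depth"]>0)); z=d["depth"][v,u]
    c=np.c_[(u-d["K"][0,2])/d["K"][0,0]*z,(v-d["K"][1,2])/d["K"][1,1]*z,z]
    return (c-d["t"])@d["R"]
def ray(d,uv,h):
    r=d["R"].T@np.array([(uv[0]-d["K"][0,2])/d["K"][0,0],(uv[1]-d["K"][1,2])/d["K"][1,1],1.]); c=-d["R"].T@d["t"]
    return c+r*(h-c[2])/r[2]
def blobs(mask,amin):
    m=cv2.morphologyEx(mask.astype(np.uint8),cv2.MORPH_CLOSE,np.ones((5,5)))
    n,l,s,c=cv2.connectedComponentsWithStats(m)
    return [(l==i,s[i],c[i]) for i in range(1,n) if s[i,4]>amin]
def hsv(d): return cv2.cvtColor(d["img"],cv2.COLOR_RGB2HSV)
E
python3 - <<'E'
from h import *
for n in ["top0","scene0"]:
    d=load(n+".npz"); h=hsv(d); 
    print(n,"blue")
    for m,s,c in blobs((h[...,0]>100)&(h[...,0]<130)&(h[...,1]>120),60):
        P=pts(d,m); zt=np.percentile(P[:,2],90); Q=P[P[:,2]>zt-.006]
        ce,r=cv2.minEnclosingCircle(Q[:,:2].astype(np.float32))
        print(s,c.round(1),"ztop",zt.round(4),"circ",np.round(ce,4),round(r,4),"mean",Q.mean(0).round(4),"min/max",P.min(0).round(3),P.max(0).round(3))
    print(n,"brown")
    for m,s,c in blobs((h[...,0]<15)&(h[...,1]>60)&(h[...,1]<200),400):
        if s[4]>9000: continue
        P=pts(d,m); cn=max(cv2.findContours(m.astype(np.uint8),0,2)[0],key=cv2.contourArea); rc=cv2.minAreaRect(cn)
        b=np.array([ray(d,p,.018)[:2] for p in cv2.boxPoints(rc)])
        print(s,c.round(1),"z",np.percentile(P[:,2],[10,50,90]).round(4),"ctr",b.mean(0).round(4),"sides",np.linalg.norm(b[1]-b[0]).round(4),np.linalg.norm(b[2]-b[1]).round(4),"dirs",np.arctan2(*(b[1]-b[0])[::-1]).round(3),"ray c",ray(d,c,.018).round(4))
E
```

```text
top0 blue
[309 192  26  13 219] [322.1 197.7] ztop 0.0465 circ [ 0.5839 -0.1251] 0.0344 mean [ 0.5937 -0.1277  0.0437] min/max [ 0.578 -0.159  0.035] [ 0.61  -0.091  0.049]
[366 210  23  22 382] [376.9 220.5] ztop 0.1437 circ [ 0.5252 -0.2615] 0.0279 mean [ 0.5246 -0.2612  0.141 ] min/max [ 0.499 -0.289  0.134] [ 0.552 -0.234  0.146]
top0 brown
[ 159   98   58   57 1988] [187.1 125.9] z [0.0013 0.0125 0.0165] ctr [0.794  0.2506] sides 0.1272 0.1272 dirs -1.175 ray c [0.7937 0.2508 0.018 ]
[ 139  165   80   78 3809] [178.7 203.5] z [0.0018 0.017  0.0209] ctr [0.577  0.2635] sides 0.1692 0.1754 dirs -0.292 ray c [0.5757 0.2631 0.018 ]
[ 436  173   54   46 1838] [463.  196.1] z [0.0611 0.1475 0.1519] ctr [ 0.6049 -0.5156] sides 0.1555 0.1158 dirs -0.974 ray c [ 0.6084 -0.5161  0.018 ]
[ 610  229   30   93 2419] [626.1 273.2] z [0.0298 0.076  0.1184] ctr [ 0.3996 -0.9527] sides 0.0809 0.2488 dirs -1.557 ray c [ 0.4029 -0.9574  0.018 ]
[ 140  264   61   63 2283] [169.8 294.7] z [0.0007 0.0126 0.0165] ctr [0.3312 0.2747] sides 0.1292 0.1275 dirs -1.148 ray c [0.3313 0.2744 0.018 ]
scene0 b
[... 1455 characters left out ...]
.1 152.2] z [0.0051 0.0129 0.0157] ctr [0.3398 0.2626] sides 0.1425 0.1619 dirs 2.334 ray c [0.3455 0.262  0.018 ]
[ 380  164   71   36 1584] [414.3 181.2] z [0.0119 0.0177 0.0203] ctr [0.5842 0.2616] sides 0.2463 0.204 dirs 1.243 ray c [0.5868 0.2525 0.018 ]
[ 442  197   54   36 1221] [469.2 214.5] z [0.0099 0.0135 0.0157] ctr [0.8006 0.2396] sides 0.1422 0.1405 dirs 2.097 ray c [0.8055 0.2376 0.018 ]
[164 230  57  80 897] [195.3 272.4] z [0.0062 0.0908 0.1471] ctr [ 0.5183 -0.4651] sides 0.1333 0.3022 dirs 1.326 ray c [ 0.5439 -0.4742  0.018 ]
[ 511  260  129  140 8479] [596.3 355.9] z [-0.7534 -0.7485 -0.7434] ctr [1.1803 0.0965] sides 0.3167 0.4338 dirs 0.899 ray c [1.2536 0.0354 0.018 ]
```

```bash
cat >> h.py <<'E'
from scipy.spatial.transform import Rotation as Ro
def delta(s,target):
    R=Ro.from_rotvec(s["tcp_rot"]).as_matrix()
    return (R.T@(np.array(target)-s["tcp_pos"]))*100
E
python3 - <<'E'
from h import *
from plant import readout
s=readout.sense()
print(Ro.from_rotvec(s["tcp_rot"]).as_matrix().round(3)); print(delta(s,[.5255,-.262,.22]).round(2))
E
```

```text
[[ 0.945  0.328 -0.   ]
 [ 0.328 -0.945  0.002]
 [ 0.    -0.002 -1.   ]]
[ 41.06 -15.47   1.07]
```

Emit:
send_rows(
  series=[
    {"dx": 3, "dy": -1.1, "dz": 0, "spin": 0, "grip": 0},
    {"dx": 8.5, "dy": -3.2, "dz": 0, "spin": 0, "grip": 0},
    {"dx": 14.5, "dy": -5.5, "dz": 0.2, "spin": 0, "grip": 0},
    {"dx": 20.5, "dy": -7.7, "dz": 0.4, "spin": 0, "grip": 0},
    {"dx": 26.5, "dy": -10, "dz": 0.6, "spin": 0, "grip": 0},
    {"dx": 32.5, "dy": -12.2, "dz": 0.8, "spin": 0, "grip": 0},
    {"dx": 38, "dy": -14.3, "dz": 1, "spin": 0, "grip": 0},
    {"dx": 41.06, "dy": -15.47, "dz": 1, "spin": 0, "grip": 0},
  ],
  squeeze=50,
)

```text
time: 1.15
tcp_pos: [0.5273, -0.2599, 0.2206]
tcp_rot: [-3.096, -0.526, 0.001]
force: [0.3, -0.6, -0.7]
gripper_width: 0.0857
```

Emit:
send_rows(
  series=[
    {"dx": 0, "dy": 0, "dz": 0, "spin": 0, "grip": 0},
    {"dx": 0, "dy": 0, "dz": 0, "spin": 0, "grip": 0},
  ],
)

```text
time: 1.4
tcp_pos: [0.5251, -0.2627, 0.2209]
tcp_rot: [-3.098, -0.522, 0.002]
force: [0.8, -1.0, 0.5]
gripper_width: 0.0856
```

Run:
```python
from h import *
from plant import readout,get_image
s=readout.sense(); print(s["time"],s["tcp_pos"],s["force"],s["joint_pos"].round(2) if hasattr(s["joint_pos"],'round') else s["joint_pos"])
for n in ["wrist","scene"]:
    d=get_image(n); np.savez(n+"1.npz",**d); cv2.imwrite(f"pics/{n}1.png",d["img"][:,:,::-1])
    h=hsv(d)
    for m,st,c in blobs((h[...,0]>100)&(h[...,0]<130)&(h[...,1]>120),60):
        P=pts(d,m); zt=np.percentile(P[:,2],90); Q=P[P[:,2]>zt-.006]
        ce,r=cv2.minEnclosingCircle(Q[:,:2].astype(np.float32))
        print(n,st,zt.round(4),np.round(ce,4),round(r,4),Q.mean(0).round(4))
```

```text
1.4 [ 0.52510383 -0.26272988  0.22086541] [ 0.76708188 -1.02096457  0.49689826] [-0.61  0.24  1.52 -0.    1.38  0.63]
wrist [ 151   32   93   90 6146] 0.0433 [ 0.5761 -0.1251] 0.0391 [ 0.5773 -0.1257  0.0422]
wrist [ 277  161   84   83 5073] 0.1404 [ 0.5259 -0.2613] 0.0292 [ 0.5271 -0.2609  0.1395]
wrist [ 438  308  202   92 6464] 0.3061 [ 0.5545 -0.3026] 0.0243 [ 0.5546 -0.3043  0.3046]
wrist [ 14 361  28  39 281] 0.3071 [ 0.5155 -0.198 ] 0.0051 [ 0.5155 -0.1975  0.3045]
wrist [ 37 363  48  37 581] 0.3042 [ 0.5147 -0.2027] 0.0035 [ 0.5156 -0.2015  0.3018]
wrist [  0 376  11  24 116] 0.3062 [ 0.5135 -0.1925] 0.003 [ 0.5137 -0.1925  0.3038]
wrist [476 387  21  13  97] 0.3009 [ 0.5434 -0.2964] 0.0081 [ 0.5427 -0.2973  0.3002]
scene [500  87  63  29 485] 0.0703 [0.4874 1.0718] 0.1284 [0.5174 1.0439 0.0692]
scene [ 80 100  30  35 706] 0.1157 [-0.4384 -0.4053] 0.0395 [-0.4239 -0.4101  0.1184]
scene [250 121  25  24 138] 0.3313 [ 0.5339 -0.2601] 0.0344 [ 0.5385 -0.263   0.3314]
scene [252 191  21  22 370] 0.1416 [ 0.5277 -0.2653] 0.0278 [ 0.5299 -0.2664  0.1403]
scene [305 210  27  27 606] 0.0447 [ 0.5761 -0.1291] 0.0381 [ 0.5795 -0.1296  0.0431]
scene [252 234  29  11 161] 0.0356 [ 0.545  -0.2748] 0.0353 [ 0.5555 -0.2831  0.0334]
```

View pics/wrist1.png

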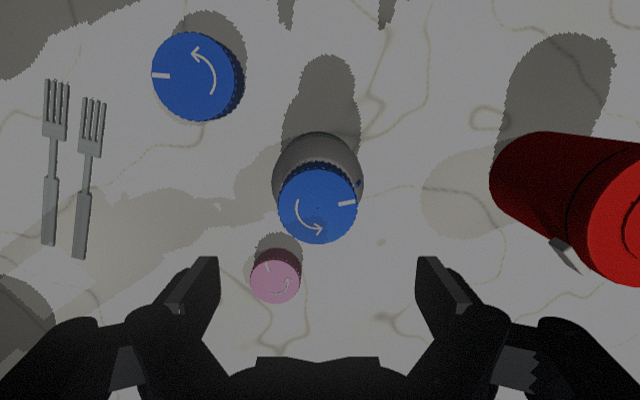

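The wrist view shows the jar cap at about (318,205), centred between the fingers. Its centre is (0.526,-0.261) at z 0.1404, which matches the top view and the given height of 0.1406. I descend next.

Emit:
send_rows(
  series=[
    {"dx": 0, "dy": -0.05, "dz": 1.5, "spin": 0, "grip": 0},
    {"dx": 0, "dy": -0.05, "dz": 4, "spin": 0, "grip": 0},
    {"dx": 0, "dy": -0.05, "dz": 7, "spin": 0, "grip": 0},
    {"dx": 0, "dy": -0.05, "dz": 9.5, "spin": 0, "grip": 0},
    {"dx": 0, "dy": -0.05, "dz": 10.5, "spin": 0, "grip": 0},
    {"dx": 0, "dy": -0.05, "dz": 10.8, "spin": 0, "grip": 0},
    {"dx": 0, "dy": -0.05, "dz": 10.8, "spin": 0, "grip": 0},
    {"dx": 0, "dy": -0.05, "dz": 10.8, "spin": 0, "grip": 0},
  ],
)

```text
time: 2.5
tcp_pos: [0.5262, -0.2627, 0.1145]
tcp_rot: [3.096, 0.522, 0.003]
force: [-0.5, 0.6, 0.5]
gripper_width: 0.0856
```

Run:
```python
from h import *
from plant import readout,get_image
for i in range(3):
    s=readout.sense(); print(s["time"],s["tcp_pos"].round(4),s["force"].round(2))
    d=get_image("scene")
cv2.imwrite("pics/s2.png",cv2.resize(d["img"][120:280,180:420,::-1],(720,480)))
```

```text
2.5 [ 0.5262 -0.2627  0.1145] [-0.51  0.56  0.45]
2.55 [ 0.5262 -0.2626  0.1145] [-0.05 -0.55 -0.48]
2.6 [ 0.5261 -0.2625  0.1143] [-0.02  0.45  0.38]
```

View pics/s2.png

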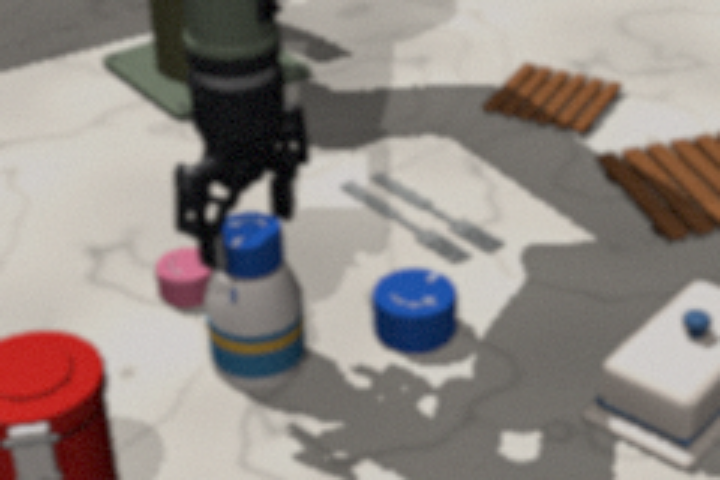

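Emit:
send_rows(
  series=[
    {"dx": 0, "dy": -0.05, "dz": 0.3, "spin": 0, "grip": 20},
    {"dx": 0, "dy": -0.05, "dz": 0.3, "spin": 0, "grip": 45},
    {"dx": 0, "dy": -0.05, "dz": 0.3, "spin": 0, "grip": 60},
    {"dx": 0, "dy": -0.05, "dz": 0.3, "spin": 0, "grip": 70},
    {"dx": 0, "dy": -0.05, "dz": 0.3, "spin": 0, "grip": 75},
    {"dx": 0, "dy": -0.05, "dz": 0.3, "spin": 0, "grip": 75},
  ],
  squeeze=60,
)

```text
time: 3.4
tcp_pos: [0.5253, -0.2616, 0.1103]
tcp_rot: [3.098, 0.522, 0.0]
force: [0.1, -0.6, -0.1]
gripper_width: 0.0606
```

Run:
```python
from h import *
from plant import readout,get_image
s=readout.sense(); print(s["time"],s["tcp_pos"].round(4),s["force"].round(2),s["gripper_width"])
d=get_image("wrist")
cv2.imwrite("pics/w3.png",d["img"][:,:,::-1])
```

```text
3.4 [ 0.5253 -0.2616  0.1103] [ 0.14 -0.64 -0.11] 0.06061334482096511
```

View pics/w3.png

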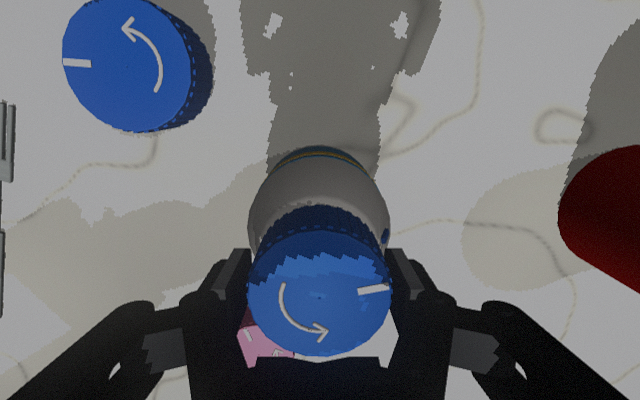

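The wrist view shows the cap at (318,297), centred between the pads. I close the grip now.

Emit:
send_rows(
  series=[
    {"dx": 0, "dy": 0, "dz": 0, "spin": 0, "grip": 82},
    {"dx": 0, "dy": 0, "dz": 0, "spin": 0, "grip": 90},
    {"dx": 0, "dy": 0, "dz": 0, "spin": 0, "grip": 120},
    {"dx": 0, "dy": 0, "dz": 0, "spin": 0, "grip": 255},
    {"dx": 0, "dy": 0, "dz": 0, "spin": 0, "grip": 255},
  ],
  squeeze=70,
)

```text
time: 4.08
tcp_pos: [0.5256, -0.2622, 0.1109]
tcp_rot: [3.097, 0.522, 0.001]
force: [-1.0, -2.8, 4.1]
gripper_width: 0.0569
```

Emit:
send_rows(
  series=[
    {"dx": 0, "dy": 0, "dz": 0.1, "spin": 0, "grip": 255},
    {"dx": 0, "dy": 0, "dz": 0.15, "spin": 0, "grip": 255},
    {"dx": 0, "dy": 0, "dz": 0.15, "spin": 0, "grip": 255},
  ],
)

```text
time: 4.45
tcp_pos: [0.5256, -0.2623, 0.1103]
tcp_rot: [3.097, 0.522, 0.001]
force: [-1.8, -1.5, 9.1]
gripper_width: 0.0565
```

Emit:
send_rows(
  series=[
    {"dx": 0, "dy": 0, "dz": 0.1, "spin": 0, "grip": 255},
    {"dx": 0, "dy": 0, "dz": 0.1, "spin": 0, "grip": 255},
  ],
)

```text
time: 4.7
tcp_pos: [0.5257, -0.2623, 0.1097]
tcp_rot: [3.096, 0.522, 0.001]
force: [-3.0, -1.4, 11.6]
gripper_width: 0.0565
```

Emit:
send_rows(
  series=[
    {"dx": 0, "dy": 0, "dz": 0.1, "spin": 0, "grip": 255},
    {"dx": 0, "dy": 0, "dz": 0.1, "spin": 0, "grip": 255},
  ],
)

```text
time: 4.95
tcp_pos: [0.5257, -0.2623, 0.109]
tcp_rot: [3.096, 0.522, 0.001]
force: [-4.8, -0.8, 13.3]
gripper_width: 0.0567
```

Emit:
send_rows(
  series=[
    {"dx": -0.05, "dy": 0, "dz": 0.05, "spin": 0, "grip": 255},
    {"dx": -0.05, "dy": 0, "dz": 0.1, "spin": 0, "grip": 255},
    {"dx": -0.05, "dy": 0, "dz": 0.1, "spin": 0, "grip": 255},
  ],
)

```text
time: 5.32
tcp_pos: [0.5257, -0.2623, 0.1085]
tcp_rot: [3.096, 0.522, 0.002]
force: [-3.6, 0.7, 14.1]
gripper_width: 0.0564
```

Run:
```python
from plant import readout,get_image
for i in range(2):
    s=readout.sense(); print(s["time"],s["tcp_pos"].round(4),s["force"].round(2),s["gripper_width"],s["moment"].round(2))
    d=get_image("scene")
import cv2
cv2.imwrite("pics/s4.png",cv2.resize(d["img"][160:260,210:330,::-1],(720,600)))
```

```text
5.325 [ 0.5257 -0.2623  0.1085] [-3.61  0.75 14.05] 0.056357362146527284 [ 0.02  0.66 -0.05]
5.375 [ 0.5257 -0.2623  0.1086] [-3.58  0.07 14.7 ] 0.056338356762049444 [0.06 0.7  0.  ]
```

View pics/s4.png

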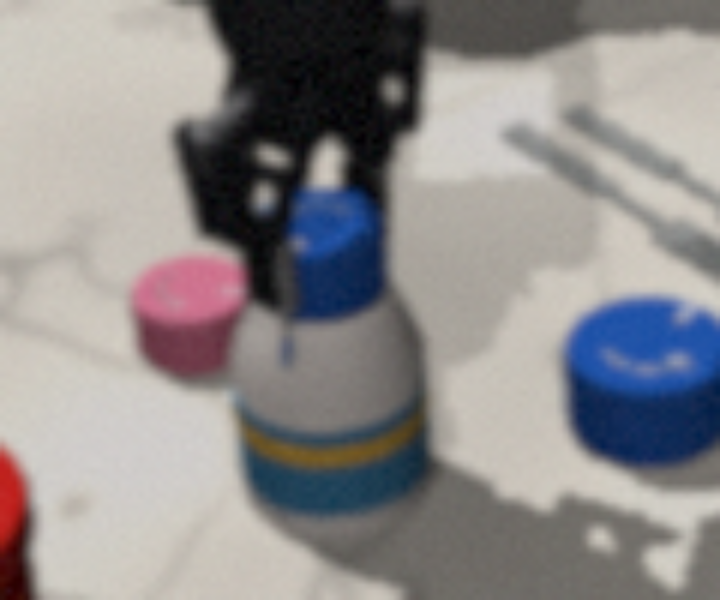

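Emit:
send_rows(
  series=[
    {"dx": -0.04, "dy": 0, "dz": 0.05, "spin": 0, "grip": 255},
    {"dx": -0.04, "dy": 0, "dz": 0.1, "spin": 0, "grip": 255},
    {"dx": -0.04, "dy": 0, "dz": 0.1, "spin": 0, "grip": 255},
  ],
)

```text
time: 5.8
tcp_pos: [0.5257, -0.2623, 0.108]
tcp_rot: [3.096, 0.522, 0.004]
force: [-3.7, 1.8, 15.5]
gripper_width: 0.0565
```

Emit:
send_rows(
  series=[
    {"dx": -0.02, "dy": 0, "dz": 0.05, "spin": 0, "grip": 255},
    {"dx": -0.02, "dy": 0, "dz": 0.1, "spin": 0, "grip": 255},
    {"dx": -0.02, "dy": 0, "dz": 0.1, "spin": 0, "grip": 255},
  ],
)

```text
time: 6.18
tcp_pos: [0.5257, -0.2623, 0.1074]
tcp_rot: [3.096, 0.522, 0.004]
force: [-4.7, 1.9, 17.7]
gripper_width: 0.0563
```

Emit:
send_rows(
  series=[
    {"dx": -0.04, "dy": 0, "dz": 0.05, "spin": 0, "grip": 255},
    {"dx": -0.04, "dy": 0, "dz": 0.08, "spin": 0, "grip": 255},
    {"dx": -0.04, "dy": 0, "dz": 0.08, "spin": 0, "grip": 255},
  ],
)

```text
time: 6.55
tcp_pos: [0.5257, -0.2623, 0.1072]
tcp_rot: [3.096, 0.522, 0.006]
force: [-4.8, 3.2, 20.5]
gripper_width: 0.0562
```

Run:
```python
from plant import readout,get_image
for i in range(4):
    s=readout.sense(); print(s["time"],s["tcp_pos"].round(4),s["force"].round(2),s["moment"].round(2))
    d=get_image("scene")
import numpy as np; np.savez("s5.npz",**d)
```

```text
6.55 [ 0.5257 -0.2623  0.1072] [-4.84  3.24 20.46] [0.49 0.74 0.03]
6.6 [ 0.5257 -0.2623  0.1072] [-3.57  3.5  20.74] [ 0.5   0.77 -0.02]
6.65 [ 0.5257 -0.2623  0.1073] [-3.88  2.78 20.14] [ 0.45  0.75 -0.01]
6.7 [ 0.5257 -0.2623  0.1072] [-4.28  3.67 20.51] [ 0.52  0.77 -0.06]
```

Emit:
send_rows(
  series=[
    {"dx": 0, "dy": 0, "dz": 0, "spin": -0.04, "grip": 255},
    {"dx": 0, "dy": 0, "dz": 0, "spin": -0.1, "grip": 255},
    {"dx": 0, "dy": 0, "dz": 0, "spin": -0.15, "grip": 255},
    {"dx": 0, "dy": 0, "dz": 0, "spin": -0.2, "grip": 255},
    {"dx": 0, "dy": 0, "dz": 0, "spin": -0.2, "grip": 255},
  ],
)

```text
time: 7.38
tcp_pos: [0.5264, -0.2627, 0.1073]
tcp_rot: [3.027, 0.828, 0.008]
force: [-1.9, 2.1, 18.9]
gripper_width: 0.0566
```

Run:
```python
from plant import readout,get_image
import cv2
for i in range(2):
    s=readout.sense(); print(s["time"],s["tcp_pos"].round(4),s["force"].round(2),s["moment"].round(2))
    d=get_image("scene")
cv2.imwrite("pics/s6.png",cv2.resize(d["img"][160:260,210:330,::-1],(720,600)))
```

```text
7.375 [ 0.5264 -0.2627  0.1073] [-1.87  2.13 18.9 ] [0.41 0.44 0.06]
7.425 [ 0.5264 -0.2627  0.1073] [-2.58  2.95 19.18] [ 0.34  0.47 -0.02]
```

View pics/s6.png

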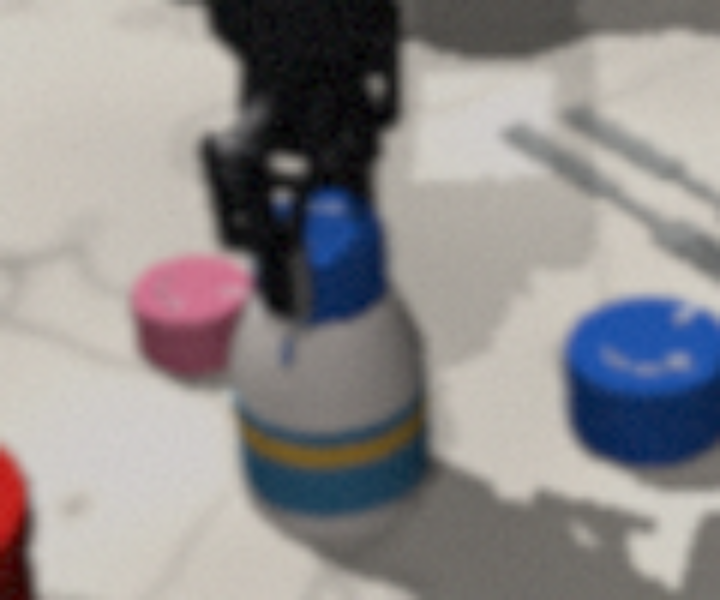

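The jar's mark stays at crop pixel (287,352), the same as before the turn, so the jar holds still while the cap turns.

Emit:
send_rows(
  series=[
    {"dx": 0, "dy": 0, "dz": 0.03, "spin": -0.05, "grip": 255},
    {"dx": 0, "dy": 0, "dz": 0.03, "spin": -0.12, "grip": 255},
    {"dx": 0, "dy": 0, "dz": 0.03, "spin": -0.2, "grip": 255},
    {"dx": 0, "dy": 0, "dz": 0.03, "spin": -0.28, "grip": 255},
    {"dx": 0, "dy": 0, "dz": 0.03, "spin": -0.36, "grip": 255},
    {"dx": 0, "dy": 0, "dz": 0.03, "spin": -0.4, "grip": 255},
    {"dx": 0, "dy": 0, "dz": 0.03, "spin": -0.4, "grip": 255},
  ],
)

```text
time: 8.35
tcp_pos: [0.5266, -0.2625, 0.1073]
tcp_rot: [2.802, 1.412, 0.007]
force: [-2.4, 2.9, 19.8]
gripper_width: 0.0565
```

Run:
```python
from plant import readout,get_image
import cv2
for i in range(2):
    s=readout.sense(); print(s["time"],s["tcp_pos"].round(4),s["force"].round(2),s["moment"].round(2))
    d=get_image("scene")
cv2.imwrite("pics/s7.png",cv2.resize(d["img"][160:260,210:330,::-1],(720,600)))
```

```text
8.35 [ 0.5266 -0.2625  0.1073] [-2.42  2.92 19.77] [ 0.55  0.54 -0.04]
8.4 [ 0.5265 -0.2625  0.1073] [-2.99  2.68 20.35] [ 0.5   0.54 -0.05]
```

View pics/s7.png

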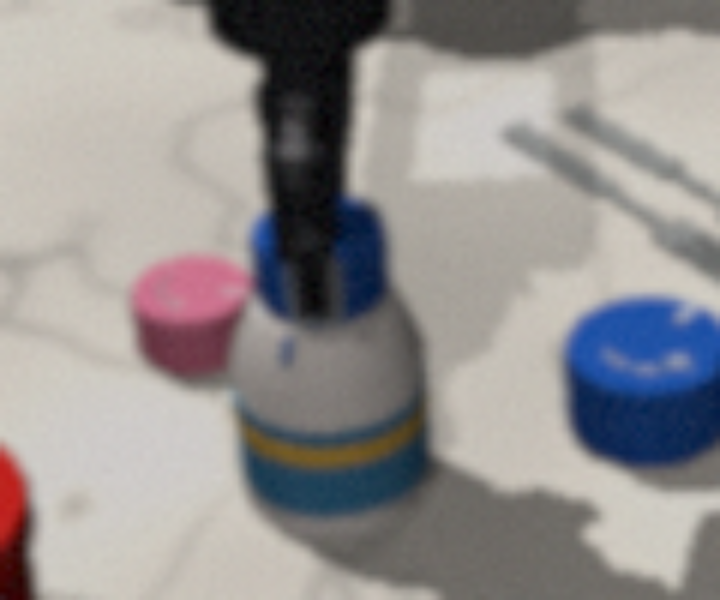

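The mark is still at (287,352). I have turned the cap 0.6 rad and add 0.57 more.

Emit:
send_rows(
  series=[
    {"dx": 0, "dy": 0, "dz": 0, "spin": -0.05, "grip": 255},
    {"dx": 0, "dy": 0, "dz": 0, "spin": -0.13, "grip": 255},
    {"dx": 0, "dy": 0, "dz": 0, "spin": -0.23, "grip": 255},
    {"dx": 0, "dy": 0, "dz": 0, "spin": -0.33, "grip": 255},
    {"dx": 0, "dy": 0, "dz": 0, "spin": -0.43, "grip": 255},
    {"dx": 0, "dy": 0, "dz": 0, "spin": -0.52, "grip": 255},
    {"dx": 0, "dy": 0, "dz": 0, "spin": -0.57, "grip": 255},
    {"dx": 0, "dy": 0, "dz": 0, "spin": -0.57, "grip": 255},
  ],
)

```text
time: 9.45
tcp_pos: [0.5265, -0.2624, 0.1073]
tcp_rot: [2.291, 2.143, 0.005]
force: [-2.5, 3.2, 19.9]
gripper_width: 0.0568
```

Run:
```python
from plant import readout,get_image
import cv2
for i in range(3):
    s=readout.sense(); print(s["time"],s["tcp_pos"].round(4),s["tcp_rot"].round(3),s["force"].round(2),s["moment"].round(2))
    d=get_image("scene" if i else "wrist")
    if i!=1: cv2.imwrite(f"pics/s8{i}.png",cv2.resize(d["img"][160:260,210:330,::-1],(720,600)) if i else d["img"][:,:,::-1])
```

```text
9.45 [ 0.5265 -0.2624  0.1073] [2.291 2.143 0.005] [-2.54  3.25 19.86] [ 0.52  0.59 -0.05]
9.5 [ 0.5264 -0.2624  0.1073] [2.291 2.143 0.005] [-3.    4.02 20.61] [0.49 0.63 0.02]
9.55 [ 0.5264 -0.2624  0.1073] [2.291 2.143 0.005] [-3.29  3.05 19.75] [ 0.49  0.64 -0.12]
```

View pics/s82.png

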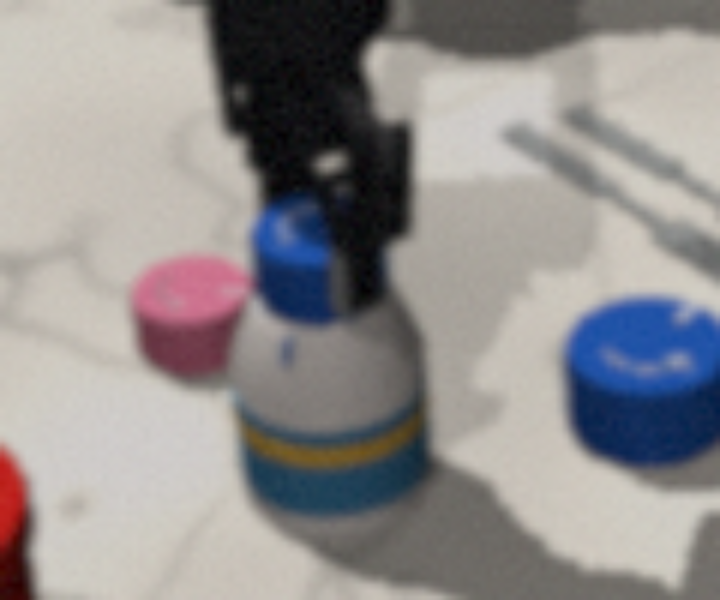

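View pics/s80.png

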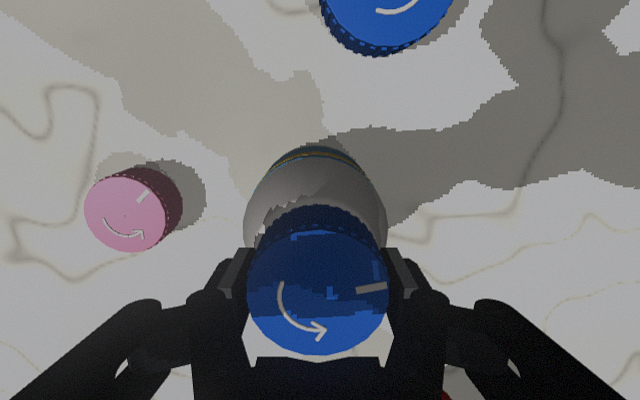

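The pointer sits at the same wrist pixel (372,290), so the cap turned 1.17 rad with the gripper and the jar stayed. I lift gently now.

Emit:
send_rows(
  series=[
    {"dx": 0, "dy": 0, "dz": -0.2, "spin": 0, "grip": 255},
    {"dx": 0, "dy": 0, "dz": -0.4, "spin": 0, "grip": 255},
    {"dx": 0, "dy": 0, "dz": -0.6, "spin": 0, "grip": 255},
    {"dx": 0, "dy": 0, "dz": -0.8, "spin": 0, "grip": 255},
    {"dx": 0, "dy": 0, "dz": -1.0, "spin": 0, "grip": 255},
    {"dx": 0, "dy": 0, "dz": -1.2, "spin": 0, "grip": 255},
  ],
)

```text
time: 10.35
tcp_pos: [0.5232, -0.2613, 0.1135]
tcp_rot: [-2.293, -2.144, -0.0]
force: [1.3, -0.5, -1.6]
gripper_width: 0.0562
```

Emit:
send_rows(
  series=[
    {"dx": 0, "dy": 0, "dz": -0.2, "spin": 0, "grip": 255},
    {"dx": 0, "dy": 0, "dz": -0.5, "spin": 0, "grip": 255},
  ],
)

```text
time: 10.6
tcp_pos: [0.5233, -0.2617, 0.119]
tcp_rot: [-2.293, -2.144, 0.0]
force: [0.9, -0.9, -1.6]
gripper_width: 0.0568
```

Run:
```python
from plant import readout,get_image
import cv2
d=get_image("scene")
s=readout.sense(); print(s["time"],s["tcp_pos"].round(4),s["force"].round(2),s["moment"].round(2))
cv2.imwrite(f"pics/s9.png",cv2.resize(d["img"][160:260,210:330,::-1],(720,600)))
```

```text
10.65 [ 0.5238 -0.262   0.1197] [ 0.53 -0.67 -1.63] [-0.07 -0.29  0.02]
```

View pics/s9.png

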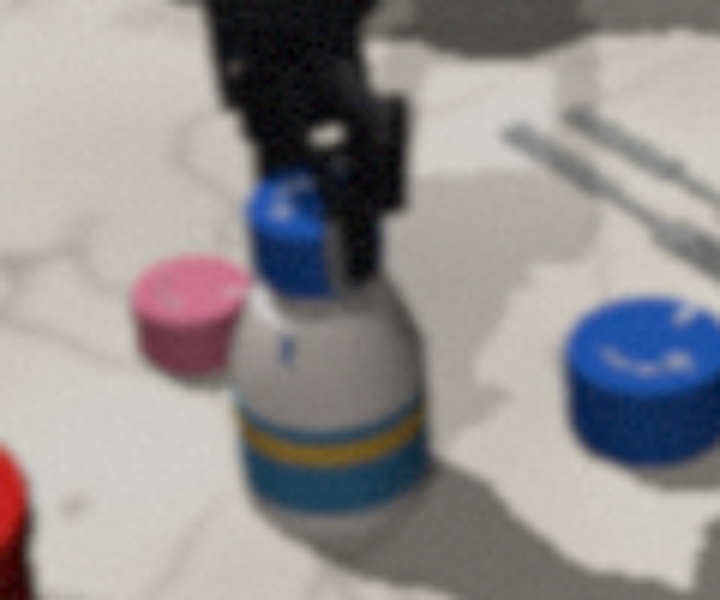

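The cap is rising and the jar has not moved. I keep lifting.

Emit:
send_rows(
  series=[
    {"dx": 0.1, "dy": 0, "dz": -0.5, "spin": 0, "grip": 255},
    {"dx": 0.1, "dy": 0, "dz": -1.2, "spin": 0, "grip": 255},
    {"dx": 0.1, "dy": 0, "dz": -2, "spin": 0, "grip": 255},
    {"dx": 0.1, "dy": 0, "dz": -3.2, "spin": 0, "grip": 255},
    {"dx": 0.1, "dy": 0, "dz": -5, "spin": 0, "grip": 255},
    {"dx": 0.1, "dy": 0, "dz": -7, "spin": 0, "grip": 255},
    {"dx": 0.1, "dy": 0, "dz": -8, "spin": 0, "grip": 255},
    {"dx": 0.1, "dy": 0, "dz": -8, "spin": 0, "grip": 255},
  ],
)

```text
time: 11.65
tcp_pos: [0.5246, -0.2616, 0.2013]
tcp_rot: [2.293, 2.144, 0.001]
force: [0.2, -0.7, -1.5]
gripper_width: 0.0563
```

Run:
```python
from h import *
from plant import readout,get_image
for n in ("scene","wrist"):
    d=get_image(n)
    cv2.imwrite(f"pics/{n}10.png",d["img"][:,:,::-1])
s=readout.sense(); print(s["time"],s["tcp_pos"].round(4),s["force"].round(2),s["moment"].round(2),s["joint_pos"].round(2))
print(Ro.from_rotvec(s["tcp_rot"]).as_matrix().round(3)); print(delta(s,[.577,.2635,.2]).round(2))
```

```text
11.75 [ 0.5236 -0.2609  0.1993] [-0.33 -0.07 -0.54] [ 0.06  0.03 -0.01] [-0.61  0.26  1.55 -0.    1.34 -0.54]
[[ 0.067  0.998 -0.001]
 [ 0.998 -0.067  0.001]
 [ 0.    -0.001 -1.   ]]
[ 5.268e+01  1.820e+00 -5.000e-02]
```

View pics/scene10.png

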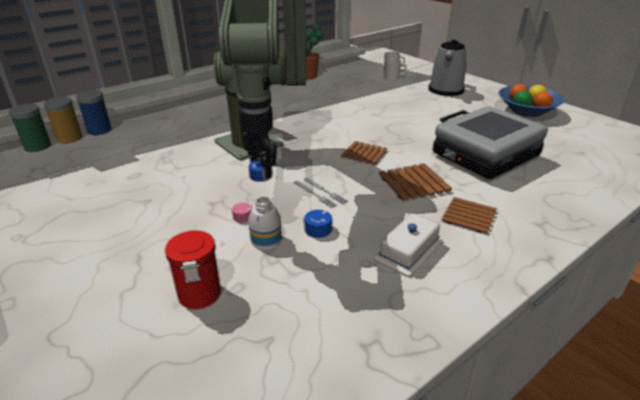

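View pics/wrist10.png

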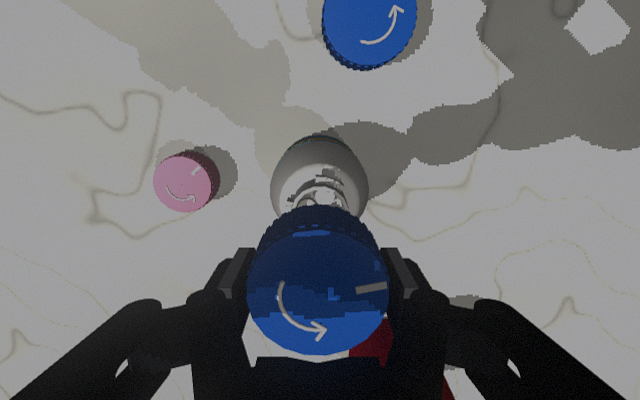

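The jar stands upright with its neck bare at about (264,208) in the scene view, and the cap is in the gripper. I carry it to the trivet.

Emit:
send_rows(
  series=[
    {"dx": 3, "dy": 0.1, "dz": -0.2, "spin": 0, "grip": 255},
    {"dx": 7.5, "dy": 0.3, "dz": -0.2, "spin": 0, "grip": 255},
    {"dx": 12.5, "dy": 0.4, "dz": -0.2, "spin": 0, "grip": 255},
    {"dx": 17.5, "dy": 0.6, "dz": -0.2, "spin": 0, "grip": 255},
    {"dx": 22.5, "dy": 0.8, "dz": -0.2, "spin": 0, "grip": 255},
    {"dx": 27.5, "dy": 1, "dz": -0.2, "spin": 0, "grip": 255},
    {"dx": 32.5, "dy": 1.1, "dz": 0, "spin": 0, "grip": 255},
    {"dx": 37.5, "dy": 1.3, "dz": 0, "spin": 0, "grip": 255},
  ],
)

```text
time: 12.75
tcp_pos: [0.5611, 0.1137, 0.1983]
tcp_rot: [-2.293, -2.145, 0.003]
force: [1.4, 0.3, -0.2]
gripper_width: 0.0565
```

Emit:
send_rows(
  series=[
    {"dx": 5, "dy": 0.2, "dz": 0, "spin": 0, "grip": 255},
    {"dx": 9.5, "dy": 0.3, "dz": 0, "spin": 0, "grip": 255},
    {"dx": 13, "dy": 0.4, "dz": 0, "spin": 0, "grip": 255},
    {"dx": 15.1, "dy": 0.5, "dz": 0, "spin": 0, "grip": 255},
    {"dx": 15.1, "dy": 0.5, "dz": 0, "spin": 0, "grip": 255},
    {"dx": 15.1, "dy": 0.5, "dz": 0, "spin": 0, "grip": 255},
    {"dx": 15.1, "dy": 0.5, "dz": 0, "spin": 0, "grip": 255},
  ],
)

```text
time: 13.62
tcp_pos: [0.5773, 0.261, 0.1997]
tcp_rot: [2.296, 2.144, -0.001]
force: [-0.3, 0.7, -0.7]
gripper_width: 0.0562
```

Run:
```python
from h import *
from plant import readout,get_image
for n in ("scene","wrist"):
    d=get_image(n)
    cv2.imwrite(f"pics/{n}11.png",d["img"][:,:,::-1])
s=readout.sense(); print(s["time"],s["tcp_pos"].round(4),s["force"].round(2),s["moment"].round(2),s["joint_pos"].round(2))
print(delta(s,[.577,.2635,.04]).round(2))
```

```text
13.725 [0.5773 0.2613 0.1998] [ 0.09 -0.41 -0.79] [-0.02  0.   -0.  ] [ 0.29  0.35  1.42 -0.    1.37  0.36]
[ 0.22 -0.05 15.98]
```

View pics/scene11.png

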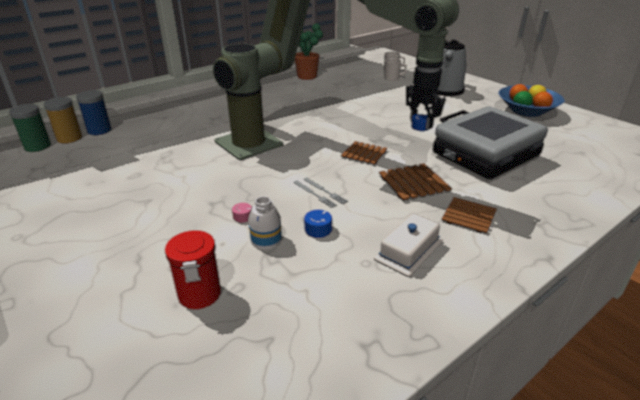

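View pics/wrist11.png

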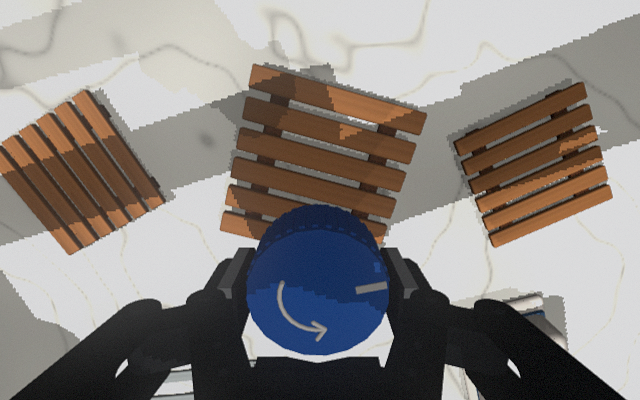

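The wrist view shows the largest trivet below, between the two small ones. It runs from about (220,230) to (425,110), and the cap's bottom edge is in front of it. I descend.

Emit:
send_rows(
  series=[
    {"dx": 0.15, "dy": 0, "dz": 2, "spin": 0, "grip": 255},
    {"dx": 0.2, "dy": 0, "dz": 5, "spin": 0, "grip": 255},
    {"dx": 0.2, "dy": 0, "dz": 8, "spin": 0, "grip": 255},
    {"dx": 0.2, "dy": 0, "dz": 11, "spin": 0, "grip": 255},
    {"dx": 0.2, "dy": 0, "dz": 13.5, "spin": 0, "grip": 255},
    {"dx": 0.2, "dy": 0, "dz": 15.5, "spin": 0, "grip": 255},
    {"dx": 0.2, "dy": 0, "dz": 16.7, "spin": 0, "grip": 255},
    {"dx": 0.2, "dy": 0, "dz": 17.2, "spin": 0, "grip": 255},
  ],
)

```text
time: 14.72
tcp_pos: [0.577, 0.2644, 0.0269]
tcp_rot: [-2.294, -2.145, 0.001]
force: [0.5, -0.3, 0.0]
gripper_width: 0.0565
```

Emit:
send_rows(
  series=[
    {"dx": 0, "dy": 0, "dz": 0, "spin": 0, "grip": 255},
    {"dx": 0, "dy": 0, "dz": 0, "spin": 0, "grip": 255},
    {"dx": 0, "dy": 0, "dz": 0, "spin": 0, "grip": 255},
  ],
)

```text
time: 15.1
tcp_pos: [0.578, 0.2647, 0.0287]
tcp_rot: [2.294, 2.145, 0.003]
force: [0.4, -0.4, -1.0]
gripper_width: 0.0566
```

Now I step down until it touches.

Emit:
send_rows(
  series=[
    {"dx": 0, "dy": 0, "dz": 0.2, "spin": 0, "grip": 255},
    {"dx": 0, "dy": 0, "dz": 0.4, "spin": 0, "grip": 255},
    {"dx": 0, "dy": 0, "dz": 0.6, "spin": 0, "grip": 255},
    {"dx": 0, "dy": 0, "dz": 0.6, "spin": 0, "grip": 255},
    {"dx": 0, "dy": 0, "dz": 0.6, "spin": 0, "grip": 255},
  ],
)

```text
time: 15.72
tcp_pos: [0.5772, 0.2645, 0.0216]
tcp_rot: [-2.295, -2.146, 0.0]
force: [-0.2, 0.7, 0.5]
gripper_width: 0.0567
```

Emit:
send_rows(
  series=[
    {"dx": 0, "dy": 0, "dz": 0.1, "spin": 0, "grip": 255},
    {"dx": 0, "dy": 0, "dz": 0.1, "spin": 0, "grip": 255},
  ],
)

```text
time: 15.98
tcp_pos: [0.5772, 0.2645, 0.0206]
tcp_rot: [-2.295, -2.146, 0.0]
force: [0.6, -0.5, -0.5]
gripper_width: 0.0565
```

Emit:
send_rows(
  series=[
    {"dx": 0, "dy": 0, "dz": 0.1, "spin": 0, "grip": 255},
    {"dx": 0, "dy": 0, "dz": 0.1, "spin": 0, "grip": 255},
  ],
)

```text
time: 16.23
tcp_pos: [0.5774, 0.2645, 0.0203]
tcp_rot: [2.294, 2.146, 0.0]
force: [-1.7, -1.4, 3.5]
gripper_width: 0.0566
```

Contact came at TCP z 0.0203, exactly as predicted. I open slowly in place.

Emit:
send_rows(
  series=[
    {"dx": 0, "dy": 0, "dz": 0, "spin": 0, "grip": 80},
    {"dx": 0, "dy": 0, "dz": 0, "spin": 0, "grip": 72},
    {"dx": 0, "dy": 0, "dz": 0, "spin": 0, "grip": 60},
    {"dx": 0, "dy": 0, "dz": 0, "spin": 0, "grip": 30},
    {"dx": 0, "dy": 0, "dz": 0, "spin": 0, "grip": 0},
    {"dx": 0, "dy": 0, "dz": 0, "spin": 0, "grip": 0},
  ],
  squeeze=20,
)

```text
time: 16.98
tcp_pos: [0.5773, 0.2645, 0.0197]
tcp_rot: [2.295, 2.146, 0.0]
force: [0.9, -0.3, 1.1]
gripper_width: 0.0856
```

Run:
```python
from h import *
from plant import readout,get_image
d=get_image("wrist")
cv2.imwrite(f"pics/wrist12.png",d["img"][:,:,::-1])
s=readout.sense(); print(s["time"],s["tcp_pos"].round(4),s["force"].round(2),s["gripper_width"])
```

```text
17.025 [0.5773 0.2645 0.0197] [-0.28 -0.77  0.6 ] 0.0854375380012828
```

View pics/wrist12.png

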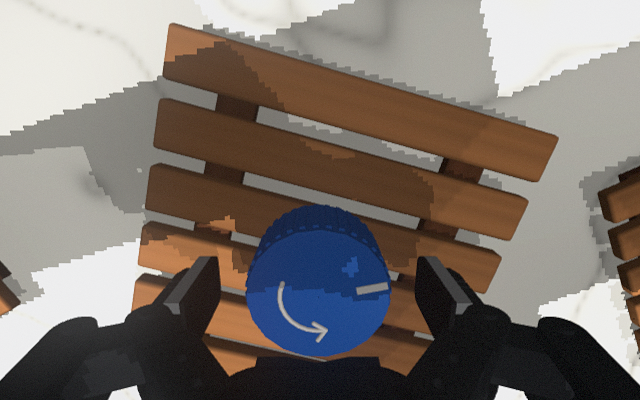

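The fingers are clear of the cap on both sides, and it sits flat at (318,290). I retreat straight up.

Emit:
send_rows(
  series=[
    {"dx": 0, "dy": 0, "dz": -0.5, "spin": 0, "grip": 0},
    {"dx": 0, "dy": 0, "dz": -2, "spin": 0, "grip": 0},
    {"dx": 0, "dy": 0, "dz": -5, "spin": 0, "grip": 0},
    {"dx": 0, "dy": 0, "dz": -9, "spin": 0, "grip": 0},
    {"dx": 0, "dy": 0, "dz": -13, "spin": 0, "grip": 0},
    {"dx": 0, "dy": 0, "dz": -16, "spin": 0, "grip": 0},
    {"dx": 0, "dy": 0, "dz": -18, "spin": 0, "grip": 0},
    {"dx": 0, "dy": 0, "dz": -18, "spin": 0, "grip": 0},
  ],
)

```text
time: 18.02
tcp_pos: [0.5786, 0.2649, 0.2023]
tcp_rot: [2.293, 2.144, 0.007]
force: [0.3, 1.2, -0.4]
gripper_width: 0.0854
```

Emit:
send_rows(
  series=[
    {"dx": -4, "dy": 0, "dz": 0, "spin": 0, "grip": 0},
    {"dx": -8, "dy": 0, "dz": 0, "spin": 0, "grip": 0},
    {"dx": -12, "dy": 0, "dz": 0, "spin": 0, "grip": 0},
    {"dx": -16, "dy": 0, "dz": 0, "spin": 0, "grip": 0},
    {"dx": -19, "dy": 0, "dz": 0, "spin": 0, "grip": 0},
    {"dx": -20, "dy": 0, "dz": 0, "spin": 0, "grip": 0},
    {"dx": -20, "dy": 0, "dz": 0, "spin": 0, "grip": 0},
    {"dx": -20, "dy": 0, "dz": 0, "spin": 0, "grip": 0},
  ],
)

```text
time: 19.02
tcp_pos: [0.5637, 0.066, 0.1992]
tcp_rot: [-2.293, -2.146, 0.0]
force: [-0.3, 0.1, -0.3]
gripper_width: 0.0856
```

Run:
```python
from h import *
from plant import readout,get_image
for n in ["top","scene"]:
    d=get_image(n); cv2.imwrite(f"pics/{n}13.png",d["img"][:,:,::-1]); h=hsv(d)
    for m,st,c in blobs((h[...,0]>100)&(h[...,0]<130)&(h[...,1]>120),60):
        P=pts(d,m); zt=np.percentile(P[:,2],90); Q=P[P[:,2]>zt-.006]
        ce,r=cv2.minEnclosingCircle(Q[:,:2].astype(np.float32))
        print(n,st,zt.round(4),np.round(ce,4),round(r,4),Q.mean(0).round(4))
    if n=="top":
      for m,s,c in blobs((h[...,0]<15)&(h[...,1]>60)&(h[...,1]<200),400):
        if s[4]>9000: continue
        cn=max(cv2.findContours(m.astype(np.uint8),0,2)[0],key=cv2.contourArea); rc=cv2.minAreaRect(cn)
        b=np.array([ray(d,p,.018)[:2] for p in cv2.boxPoints(rc)]); print("brown",s,b.mean(0).round(4))
s=readout.sense(); print(s["time"],s["tcp_pos"].round(4),s["force"].round(2))
```

```text
top [308 192  27  28 588] 0.0464 [ 0.5744 -0.1239] 0.0373 [ 0.5743 -0.1247  0.0439]
brown [ 159   98   57   57 1980] [0.7942 0.2507]
brown [ 139  165   37   67 1250] [0.5929 0.3093]
brown [ 436  173   54   46 1836] [ 0.6111 -0.5135]
brown [190 197  23  46 606] [0.5358 0.2111]
brown [ 610  229   30   93 2389] [ 0.3996 -0.9527]
brown [140 273  27  44 600] [0.3325 0.3072]
scene [500  87  63  29 480] 0.0698 [0.4818 1.0728] 0.1271 [0.5175 1.0501 0.0682]
scene [ 80 100  30  35 702] 0.1151 [-0.4352 -0.4069] 0.0386 [-0.4236 -0.4106  0.1182]
scene [406 167  19  16 245] 0.0516 [0.5801 0.259 ] 0.0275 [0.5807 0.2572 0.05  ]
scene [305 210  27  27 604] 0.0448 [ 0.5781 -0.1288] 0.0371 [ 0.5797 -0.1299  0.0433]
scene [252 234  29  11 163] 0.0348 [ 0.5427 -0.2733] 0.0353 [ 0.5554 -0.2817  0.033 ]
19.125 [0.5638 0.0661 0.1995] [-0.07  0.05 -0.33]
```

View pics/top13.png

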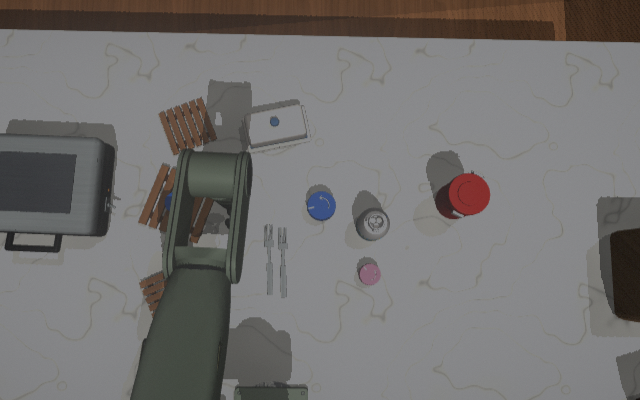

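View pics/scene13.png

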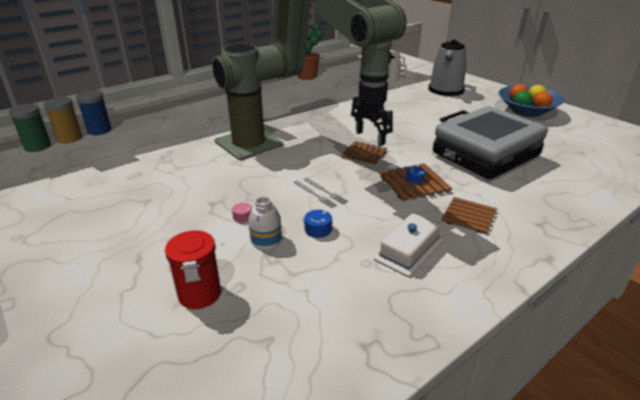

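The cap sits on the trivet at about (415,174) in the scene view. Its top measures z ≈ 0.050, matching 18 + 32 mm, and its centre is about 5 mm from the trivet's. The jar stands at (264,225), unmoved, and the bystanders are in place.

```bash
python3 -c "
from plant import ticket
print(ticket.close_job())"
```

```text
the job is handed in; nothing more can be done
None
```

The jar is open and its cap sits open side down in the middle of the largest trivet. The job was handed in after about 19 s of the 72 s allowed, and no verdict was reported.

- **Pressing and turning:** I gripped the cap and pressed it to about 20 N, so the jar stood on the counter with at most about 29 N. I then turned it 1.17 rad anticlockwise. The jar's lock mark did not move in the images.
- **Placing:** I lifted the cap straight off, carried it over and lowered it until it touched, at the predicted height. Then I released it and backed away.

**Last checks:**
- **Cap:** its top is about 50 mm above the counter, as expected for a cap resting on the trivet. Its centre is about 5 mm from the trivet's. It looked level in the pictures, but I did not measure its tilt.
- **Jar and bystanders:** the jar stands upright where it was, and the bystanders look unmoved in the images.
- **Trivet:** in the last top view the arm partly hid the trivet, so I judged its position from the scene view only.
- **Robot:** the gripper is clear of everything.

Nothing failed or disagreed, except that sideways forces of 3 to 6 N appeared while pressing. Small corrections kept them from growing much, and the jar did not move.

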